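Centre a brass spindle in the bore of a carved wheel

ROBOT

A 6-joint arm with a two-finger parallel gripper is mounted at the origin on the work surface. World frame = base frame: x ahead of the robot, y to its left, z up, the work surface at z = 0. Lengths are in mm, angles in rad, forces in N, time in s.
With the tool pointing down it reaches from about 350 to 875 mm from the base axis. Payload 4.2 kg.
Tool frame: the origin (TCP) lies at the very end of the fingers, on their centre line; the grasp point (between the pads) lies 19 mm behind it (arm.pinch_z is the distance from the TCP to the grasp point, in mm); x points along the fingers, y is the direction in which the jaws open and shut, and the axes are right-handed (so a half turn about x gives the same grasp; the last joint's range is limited). The gripper opens to 85 mm and grips with 20 to 120 N. Pads are 22 mm wide; open, the fingers measure 114 mm over their backs; the gripper's body (76 mm by 85 mm) begins 54 mm behind the grasp point. The pads swing forward as they close: fully open they stand 13 mm farther back than shut.
Start: joints at [1.393, 0.385, 0.008, 0, -1.194, -0.259], TCP at [264.368, 566.312, 231.312] pointing down, gripper open.
Joint ranges: [-3.14, 3.14], [-1.21, 2.06], [-1.07, 1.41], [-3.16, 2.05], [-2.99, -0.16], [-3.1, 3.1]. Speed limits (rad/s): [2.79, 2.79, 3.14, 3.14, 3.14, 3.14].

INTERFACE

Orientations are given as a unit quaternion [x, y, z, w].
In Python, from bench import arm gives the robot as it stands.
- The arm moves only by the tool drive_tool, never from a script. Its argument "motion" is a list of rows, each a list of 4 numbers: the shift along the tool's x, y, z in mm, then the turn about the tool's x in degrees. In form: [[dx, dy, dz, spin], ...]. A call has 1 to 10 rows; each row shifts and turns the commanded pose from where the row before left it, along the tool's axes as they then stand; what a row does not reach is not made up. A row lasts 1/12 s, in which the tool goes at most 41.7 mm and 7.16 degrees, less where a joint would pass 70% of its speed; a pose out of reach is approached as far as the arm can. A call with a gripper value outside its range is refused whole. "grip" is the finger opening in mm, from 0 to 85.4, set as the call begins (left out, the last holds). The fingers move at their own pace and stop on an object; the grip force is fixed at half the most. Time passes only in rows, so rows that do not move let the fingers close. It gives the time, the measured TCP pose, the force and the opening at its end, in the units of the state.
- arm.read_state(): the state, without advancing time (a new reading comes with each control period).
- arm.get_image(name): name is "scene" or "top"; returns the picture (480x640x3 uint8, red, green, blue); there is no depth.
- arm.calibration(name): a dict with "K" (3x3 intrinsics, pixels), "eye" and "attitude" of the camera in the world. Camera axes: x right, y up, looking along -z (the intrinsics and any distortion apply to the point x, -y, -z); pixel columns grow to the right and rows downward; lengths in mm; the calibration is good to about 2 mm. A picture is of the moment at which its call begins. calibration takes no time and is no camera call.
- arm.job_done(): hands the job in, once; it reports no verdict.
The state is a dict: "clock": time; "joints": joint angles; "joint_vel": joint speeds; "joint_efforts": joint torques, N m; "position": TCP position; "ee_rot": TCP orientation; "contact_force": force on the tool from outside, world axes, zero at the start; "wrist_torque": the same for the moment, N m; "gripper_width": finger opening in mm.
Only numpy, scipy, OpenCV 4.12 (cv2) and the standard library are available. Lean on these libraries where they do the work, as an engineer would, in place of code of your own. Each camera call takes 0.05 s, during which the arm holds its last target. There are 200 camera calls.

TASK

Pull the chip plug with the red knob out of the carved wheel's centre bore and put it in the small open wooden tray. Then take the brass spindle by its head out of the tool block and lower it upright down through the empty bore, without it ever touching the wheel, until the blue band on its shank is level with the wheel's top face. Finish while still holding it there, motionless and in the middle of the bore, so that I can pack putty all round it, and leave everything else on the bench where it is.

Things in the scene. Friction and masses are not known exactly. Their poses are not given: they have to be found in the camera images.
- wheel: carved cedar wheel lying flat, 240 mm across and 45 mm thick, heavy and fixed, on three 45 mm high wooden blocks, so its top face is 90 mm above the bench; a plain 22 mm bore goes straight down through its centre and is open below to the bench. Origin: on the bench below the centre, z up
- bore_mouth (a point): centre of the bore at the wheel's top face (bore axis vertical; wheel underside 45 mm lower, bench 90 mm lower)
- plug: loose turned chip plug standing in the bore: red knob 32 mm across and 38 mm high that rests on the wheel's top face, wooden stem 19 mm across reaching 36 mm down into the bore; about 50 g. Origin: on its axis at the underside of the knob, z up through the knob (at the start it is upright)
- tray: small fixed open wooden tray, outside 150 x 130 mm, 36 mm high, walls and floor 6 mm. Origin: centre of its underside on the bench; x along the 150 mm side, z up
- tool_block: fixed dark wooden tool block 160 x 70 mm, 50 mm high, with three 13.5 mm holes 48 mm apart in a row along its x axis (at x = -48, 0, +48 mm), 36 mm deep; the spindle and the two palm gouges stand in them, in any order. Origin: centre of its underside on the bench, z up
- spindle: loose brass spindle, 130 mm long, about 200 g, standing upright foot down in one of the tool block's holes (foot 14 mm above the bench): shank 12 mm across and 100 mm long, on top of it a round knurled head 22 mm across and 30 mm high. Origin: centre of its foot (lower end), z along the axis to the head
- band (a point): point on the spindle's axis at the middle of the 6 mm wide blue tape band on the shank, 75 mm above the foot and 25 mm below the head's underside
- gouge_a: palm gouge with brown wooden handle 26 mm across, standing blade down in the tool block, top 144 mm above the bench; origin at its foot; leave alone
- gouge_b: palm gouge with green handle 26 mm across, standing blade down in the tool block, top 144 mm above the bench; origin at its foot; leave alone
- mallet: round wooden carver's mallet standing on its head, 84 mm across, 220 mm high; origin at its foot; leave alone
- putty_tub: white screw-top tub 68 mm across, 75 mm high; origin at its foot; leave alone
- wax_can: yellow can 80 mm across, 60 mm high; origin at its foot; leave alone
- oil_bottle: amber bottle 54 mm across, 140 mm high; origin at its foot; leave alone
- sanding_block: cork block 100 x 60 x 30 mm lying flat; origin at the centre of its underside; leave alone
- chisel: small chisel with red handle, 190 mm long, 26 mm thick, lying along its x axis; origin midway along it at the underside; leave alone
There are look-alikes about, which are no part of the job. Of the things that look like the plug, the larger one is meant. Leave any black look-alike of the spindle alone.

How it is judged (in metres and radians):
On the way, in this order (a step that is already met when the one before it is completed fails the run):
1. the plug lies in the tray, let go (x of plug in the frame of tray between -0.075 and 0.075 m and y of plug in the frame of tray between -0.065 and 0.065 m and height (world z) of plug below 0.06 m and contact force between plug and the fingers below 0.1 N), for 0.2 s.
2. the spindle is out of the tool block, in the fingers (height (world z) of spindle above 0.052 m and contact force between spindle and the fingers above 1 N and contact force between spindle and tool_block below 0.05 N), for 0.1 s.
At the end, for the whole second after the job is handed in: The gripper still holds the spindle, motionless and upright (within 4 degrees), through the bore: band and foot both within 3 mm of the bore's axis, band within 5 mm of the wheel's top face in height, nothing of it touching the wheel; the plug lies in the tray, let go (all of step 1 and horizontal distance between each of band, spindle and bore_mouth below 0.003 m and z of band in the frame of bore_mouth between -0.005 and 0.005 m and angle between spindle's own z axis and vertical below 0.07 rad and contact force between spindle and the fingers above 1 N and contact force between spindle and wheel below 0.05 N and linear speed of spindle below 0.01 m/s and angular speed of spindle below 0.1 rad/s); the arm keeps its last pose, push and grip.
It fails at once if the spindle touches the wheel (contact force between spindle and wheel above 0.3 N).
It fails at once if a gouge is taken out of the tool block (distance of any of gouge_a, gouge_b from where it was at the start of the episode above 0.02 m).
It fails at once if something else on the bench is shifted by more than 30 mm (distance of any of mallet, putty_tub, wax_can, oil_bottle, sanding_block, chisel from where it was at the start of the episode above 0.03 m).
It also fails if it takes over 58 s, if anything falls off the work surface, if the arm or the gripper's body presses on something with over 40 N, if the wrist force passes 120 N, or if a joint passes its speed limit or range.

## Working session

There is one attempt and no reset: what is moved stays moved. The work goes in short steps, Python scripts to look and compute and a tool call to move; the robot and the scene stay as the last step left them, time stands still between calls to the robot, and variables do not carry over. Pictures are saved under pics/ and viewed, about 8 in all and at most 12, crops included, and the job is handed in when it is done.

Besides the shell and the picture viewer there is one more tool, called after "Emit:" by a JSON object that holds its "op" and its "data", one argument or row to a line. drive_tool: Moves the arm, as the interface text tells. Its arguments: {"type":"object","properties":{"motion":{"type":"array"},"grip":{"type":"number"}},"required":["motion"]}

```bash
mkdir -p pics; ls; python3 - <<'E'
from bench import arm
import cv2,numpy as np
np.set_printoptions(suppress=True,precision=4)
for n in("scene","top"):
    c=arm.calibration(n);print(n,c)
    cv2.imwrite(f"pics/{n}0.png",arm.get_image(n)[:,:,::-1])
print(arm.read_state(),arm.pinch_z)
E
```

```text
pics
scene {'K': array([[435.4328,   0.    , 318.3177],
       [  0.    , 435.4328, 242.1619],
       [  0.    ,   0.    ,   1.    ]]), 'eye': array([1147.4863,  298.549 ,  885.5693]), 'attitude': array([0.1692, 0.2807, 0.802 , 0.4994])}
top {'K': array([[449.5942,   0.    , 322.5212],
       [  0.    , 449.5942, 240.4827],
       [  0.    ,   0.    ,   1.    ]]), 'eye': array([422.4204,  19.9138, 871.7227]), 'attitude': array([ 0.0724, -0.0727, -0.7007,  0.7061])}
{'clock': 0.1, 'joints': array([ 1.3926,  0.3855,  0.0067, -0.0005, -1.194 , -0.2586]), 'joint_vel': array([-0.0001, -0.0029,  0.0021,  0.0036,  0.0006, -0.0005]), 'joint_efforts': array([  0.0001, -39.3323,  18.8927,   4.198 ,  -0.0026,   0.    ]), 'position': array([264.145 , 565.855 , 230.3375]), 'ee_rot': array([-0.6902,  0.1539,  0.6904,  0.1526]), 'contact_force': array([ 0.8414,  0.6761, -0.4213]), 'wrist_torque': array([-0.0057, -0.0317,  0.0504]), 'gripper_width': 85.2052773957408} 18.700000000000003
```

View pics/scene0.png

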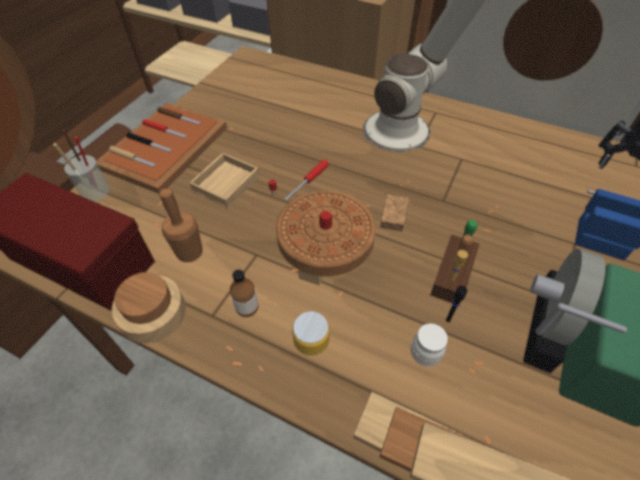

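View pics/top0.png

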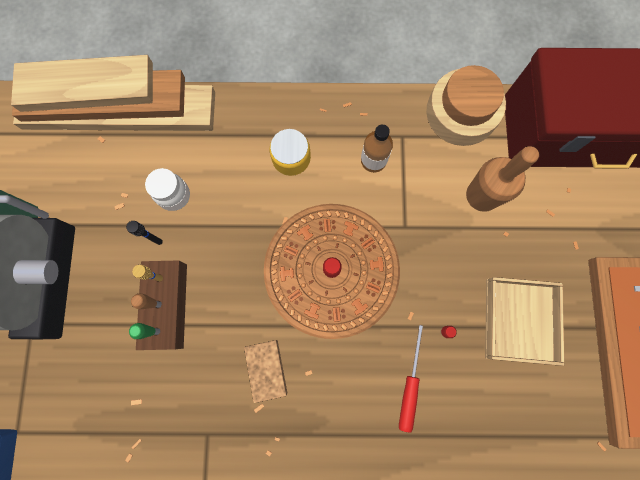

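Candidates in top view: red knob on the wheel (332,267), small red look-alike (449,332) and chisel handle (409,405). The plug is the large one in the wheel. For the spindle: brass head (141,271), black look-alike (134,228), brown gouge (138,301) and green gouge (136,331). The spindle is the brass one. The tray is at (525,320).

```bash
cat > h.py <<'E'
from bench import arm
import cv2,numpy as np
from scipy.spatial.transform import Rotation as R
np.set_printoptions(suppress=True,precision=2)
def img(n,f=None):
    a=arm.get_image(n)[:,:,::-1].copy()
    if f: cv2.imwrite("pics/"+f,a)
    return a
def ray(n,p):
    c=arm.calibration(n);K=c["K"]
    d=np.array([(p[0]-K[0,2])/K[0,0],-(p[1]-K[1,2])/K[1,1],-1])
    return c["eye"],R.from_quat(c["attitude"]).apply(d)
def onz(n,p,z):
    e,d=ray(n,p);return e+d*(z-e[2])/d[2]
def proj(n,P):
    c=arm.calibration(n);q=R.from_quat(c["attitude"]).inv().apply(np.array(P,float)-c["eye"])
    return c["K"][:2,:2]@(q[:2]*[1,-1]/-q[2])+c["K"][:2,2]
def tri(pa,pb):  # top px, scene px
    e1,d1=ray("top",pa);e2,d2=ray("scene",pb)
    s=np.linalg.lstsq(np.c_[d1,-d2],e2-e1,rcond=None)[0]
    a,b=e1+s[0]*d1,e2+s[1]*d2
    return (a+b)/2,np.linalg.norm(a-b)
def blobs(a,lo,hi,box,minA=20):
    x0,y0,x1,y1=box;h=cv2.cvtColor(a[y0:y1,x0:x1],cv2.COLOR_BGR2HSV)
    m=cv2.inRange(h,np.array(lo),np.array(hi))
    if lo[0]==0: m|=cv2.inRange(h,np.array([174,lo[1],lo[2]]),np.array([179,255,255]))
    n,l,s,c=cv2.connectedComponentsWithStats(m)
    return [(c[i]+[x0,y0],s[i]+np.array([x0,y0,0,0,0]),(l==i).astype(np.uint8)) for i in range(1,n) if s[i,4]>=minA]
def togo(dw):  # world shift -> tool axes
    return R.from_quat(arm.read_state()["ee_rot"]).inv().apply(dw)
E
python3 - <<'E'
from h import *
t=cv2.imread("pics/top0.png");s=cv2.imread("pics/scene0.png")
for n,a in(("top",t),("scene",s)):
    print(n)
    for nm,lo,hi,box in (("red",(0,170,60),(5,255,255),(180,150,480,480)),("brass",(18,100,90),(30,255,255),(100,240,200,300) if n=="top" else (430,230,490,290)),("green",(50,120,50),(80,255,255),(100,310,180,350) if n=="top" else (455,210,490,250))):
        for c,st,_ in blobs(a,lo,hi,box,15): print(nm,c,st)
# tray outer corners guess in top px (rim z36)
for p in((488,278),(563,284),(564,364),(487,358)): print("tray",onz("top",p,36))
for nm,p in(("spindle",(139,271)),("brown",(137,301)),("green",(136,331)),("black",(134,228))):print(nm,onz("top",p,144))
M=R.from_quat(arm.read_state()["ee_rot"]).as_matrix();print(M)
crop=np.hstack([cv2.resize(t[215:355,100:240],(400,400),interpolation=2),cv2.resize(s[210:330,420:540],(400,400),interpolation=2)])
cv2.imwrite("pics/crop1.png",crop)
E
```

```text
top
red [331.6 267. ] [323 258  18  20 285]
red [448.5 331.5] [442 326  14  12 144]
red [408.71 404.53] [399 376  21  56 752]
brass [141.81 272.01] [132 265  22  15 233]
brass [158.12 277.42] [154 274   9   7  43]
green [140.68 330.79] [129 323  26  16 301]
scene
red [316.91 169.94] [305 160  23  22 179]
red [272.49 184.03] [270 180   6  10  39]
red [325.54 218.74] [320 211  12  18 136]
brass [461.53 256.73] [456 250  12  18 120]
brass [453.67 276.  ] [452 273   5   7  15]
green [470.66 226.66] [466 221  10  12  88]
tray [ 527.44 -289.28   36.  ]
tray [ 517.3  -428.26   36.  ]
tray [ 373.25 -415.44   36.  ]
tray [ 382.65 -277.71   36.  ]
spindle [520.91 318.84 144.  ]
brown [472.35 317.64 144.  ]
green [425.09 314.89 144.  ]
black [592.79 333.69 144.  ]
[[-0.   -0.42 -0.91]
 [-0.   -0.91  0.42]
 [-1.    0.   -0.  ]]
```

View pics/crop1.png

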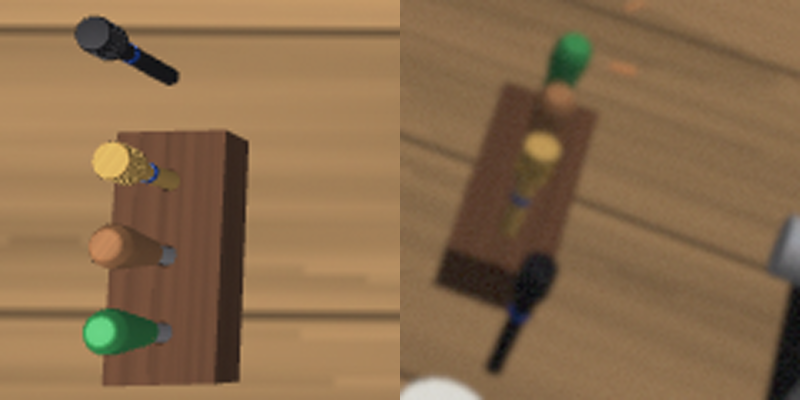

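The crop confirms the brass, blue-banded spindle in the block's end hole, with its head top at about (139,271) in top px. The black one stands free on the bench at about (134,228). Next I'll get the plug/wheel coordinates and the moves.

```bash
python3 - <<'E'
from h import *
t=cv2.imread("pics/top0.png");s=cv2.imread("pics/scene0.png")
M=R.from_quat(arm.read_state()["ee_rot"]).as_matrix();print("yaw y",np.degrees(np.arctan2(M[1,1],M[0,1])))
print("plug tri(mean knob)",tri((331.6,267),(325.54,218.74)), onz("top",(331.6,266.8),124))
b=[b for b in blobs(t,(0,120,40),(22,255,255),(255,195,410,345),4000)]
# wheel: textured/darker than bench -> circle fit on top face
g=cv2.cvtColor(t,cv2.COLOR_BGR2GRAY)[190:350,250:415]
c=cv2.HoughCircles(cv2.medianBlur(g,5),cv2.HOUGH_GRADIENT,1,200,param1=100,param2=20,minRadius=58,maxRadius=75)
print(c[0,0]+[250,190,0], onz("top",(c[0,0]+[250,190,0])[:2],90)) if c is not None else 0
E
```

```text
yaw y -115.03531603789371
plug tri(mean knob) (array([534.26,   5.05, 112.98]), np.float64(1.4132031899430642)) [533.23   4.61 124.  ]
[330.5 269.5  66.3] [533.48   5.83  90.  ]
```

Emit:
{"op": "drive_tool", "data": {
  "motion": [
    [0, 0, 0, -6.25],
    [0, 0, 0, -6.25],
    [0, 0, 0, -6.25],
    [0, 0, 0, -6.25],
    [0, 30, -15, 0],
    [0, 35, -17, 0],
    [0, 35, -17, 0],
    [0, 35, -17, 0],
    [0, 35, -17, 0],
    [0, 35, -17, 0]
  ]
}}

```text
clock: 0.93
position: [364.5, 359.3, 231.0]
ee_rot: [-0.707, 0.0, 0.707, -0.0]
contact_force: [1.3, 0.9, -0.6]
gripper_width: 85.2
```

Emit:
{"op": "drive_tool", "data": {
  "motion": [
    [0, 35, -17, 0],
    [0, 35, -17, 0],
    [0, 35, -17, 0],
    [0, 35, -17, 0],
    [0, 35, -17, 0],
    [0, 35, -17, 0],
    [0, 35, -17, 0],
    [0, 30, -15, 0],
    [0, 0, 0, 0],
    [0, 0, 0, 0]
  ]
}}

```text
clock: 1.77
position: [498.3, 84.5, 230.7]
ee_rot: [-0.707, 0.002, 0.708, 0.001]
contact_force: [0.0, -0.1, -0.3]
gripper_width: 85.3
```

Emit:
{"op": "drive_tool", "data": {
  "motion": [
    [0, 27, -12, 0],
    [0, 27, -12, 0],
    [0, 27, -11.5, 0],
    [20, 0, 0, 0],
    [25, 0, 0, 0],
    [25, 0, 0, 0],
    [20, 0, 0, 0],
    [0, 0, 0, 0],
    [0, 0, 0, 0]
  ]
}}

```text
clock: 2.52
position: [533.0, 6.0, 140.7]
ee_rot: [-0.706, -0.0, 0.708, -0.001]
contact_force: [-0.5, 0.3, 0.7]
gripper_width: 85.2
```

```bash
python3 - <<'E'
from h import *
t=img("top");s=img("scene")
print(arm.read_state()["position"])
cv2.imwrite("pics/c2.png",np.hstack([cv2.resize(t[200:340,260:400],(400,400),interpolation=2),cv2.resize(s[150:290,255:395],(400,400),interpolation=2)]))
E
```

```text
[534.59   6.1  142.75]
```

View pics/c2.png

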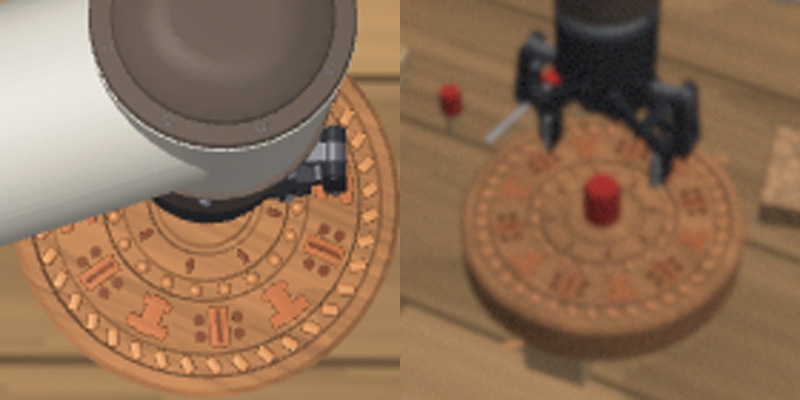

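Fingers straddle the knob, still above it (knob at about (603,200) in the right half of the crop). Descending and gripping.

Emit:
{"op": "drive_tool", "data": {
  "motion": [
    [15, 0, 0, 0],
    [15, 0, 0, 0],
    [14, 0, 0, 0],
    [0, 0, 0, 0]
  ]
}}

```text
clock: 2.95
position: [532.8, 5.4, 96.5]
ee_rot: [-0.706, 0.0, 0.708, 0.0]
contact_force: [-0.4, 0.2, -0.3]
gripper_width: 85.3
```

Emit:
{"op": "drive_tool", "data": {
  "motion": [
    [0, 0, 0, 0],
    [0, 0, 0, 0],
    [0, 0, 0, 0],
    [0, 0, 0, 0],
    [0, 0, 0, 0],
    [0, 0, 0, 0],
    [0, 0, 0, 0],
    [0, 0, 0, 0]
  ],
  "grip": 20
}}

```text
clock: 3.62
position: [534.3, 5.1, 98.7]
ee_rot: [0.708, -0.0, -0.706, 0.0]
contact_force: [-1.2, -0.3, 5.0]
gripper_width: 29.8
```

Emit:
{"op": "drive_tool", "data": {
  "motion": [
    [-10, 0, 0, 0],
    [-20, 0, 0, 0],
    [-20, 0, 0, 0],
    [-20, 0, 0, 0],
    [0, 20, 4, 0],
    [0, 30, 7, 0],
    [0, 35, 8, 0],
    [0, 35, 8, 0],
    [0, 35, 8, 0],
    [0, 35, 8, 0]
  ]
}}

```text
clock: 4.45
position: [489.9, -186.0, 167.9]
ee_rot: [0.707, 0.0, -0.707, -0.0]
contact_force: [1.1, -0.2, -0.5]
gripper_width: 30.0
```

Emit:
{"op": "drive_tool", "data": {
  "motion": [
    [0, 35, 8, 0],
    [0, 35, 8, 0],
    [0, 35, 9, 0],
    [0, 35, 8, 0],
    [0, 28, 8, 0],
    [0, 0, 0, 0],
    [0, 0, 0, 0],
    [0, 0, 0, 0]
  ]
}}

```text
clock: 5.12
position: [449.2, -352.5, 167.4]
ee_rot: [-0.707, 0.0, 0.707, 0.001]
contact_force: [-0.6, 0.2, 0.8]
gripper_width: 30.0
```

```bash
python3 - <<'E'
from h import *
t=img("top","t3.png");s=img("scene")
st=arm.read_state();print(st["position"],st["gripper_width"])
cv2.imwrite("pics/c3.png",np.hstack([cv2.resize(t[200:400,250:600],(525,300)),cv2.resize(s[100:230,160:290],(270,300))]))
E
```

```text
[ 449.72 -351.85  167.53] 29.817885248372292
```

View pics/c3.png

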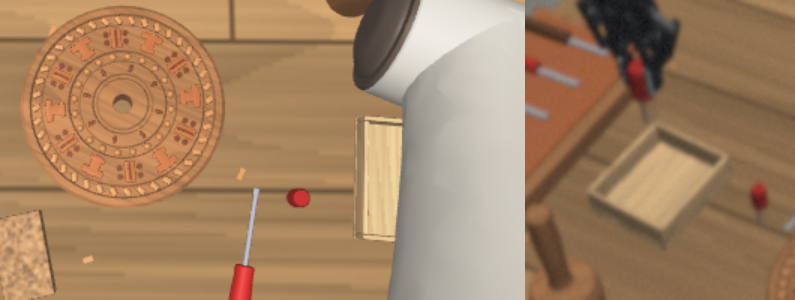

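The plug is in the gripper above the tray, and the bore is now open at top px (331,269). Lowering and releasing.

Emit:
{"op": "drive_tool", "data": {
  "motion": [
    [20, 0, 0, 0],
    [30, 0, 0, 0],
    [30, 0, 0, 0],
    [20, 0, 0, 0],
    [10, 0, 0, 0],
    [4, 0, 0, 0],
    [0, 0, 0, 0],
    [0, 0, 0, 0]
  ]
}}

```text
clock: 5.88
position: [450.6, -352.9, 54.5]
ee_rot: [0.708, -0.0, -0.706, 0.001]
contact_force: [0.7, -0.9, -0.0]
gripper_width: 30.2
```

Emit:
{"op": "drive_tool", "data": {
  "motion": [
    [0, 0, 0, 0],
    [0, 0, 0, 0],
    [0, 0, 0, 0],
    [0, 0, 0, 0],
    [0, 0, 0, 0],
    [0, 0, 0, 0],
    [-20, 0, 0, 0],
    [-30, 0, 0, 0],
    [-35, 0, 0, 0],
    [-35, 0, 0, 0]
  ],
  "grip": 85
}}

```text
clock: 6.72
position: [448.8, -352.6, 174.2]
ee_rot: [-0.706, -0.0, 0.708, 0.0]
contact_force: [0.8, -0.2, 0.1]
gripper_width: 84.9
```

Emit:
{"op": "drive_tool", "data": {
  "motion": [
    [-30, 0, 0, 0],
    [-30, 0, 0, 0],
    [-20, -10, 0, 0],
    [0, -35, -3, 0],
    [0, -35, -3, 0],
    [0, -35, -4, 0],
    [0, -35, -4, 0],
    [0, -35, -4, 0],
    [0, -35, -4, 0],
    [0, -35, -4, 0]
  ]
}}

```text
clock: 7.55
position: [475.2, -96.2, 253.5]
ee_rot: [0.707, -0.0, -0.707, -0.0]
contact_force: [0.4, 0.3, 0.0]
gripper_width: 85.1
```

Emit:
{"op": "drive_tool", "data": {
  "motion": [
    [0, -35, -4, 0],
    [0, -35, -4, 0],
    [0, -35, -4, 0],
    [0, -35, -4, 0],
    [0, -35, -4, 0],
    [0, -35, -4, 0],
    [0, -35, -4, 0],
    [0, -35, -4, 0],
    [0, -35, -4, 0],
    [0, -35, -4, 0]
  ]
}}

```text
clock: 8.38
position: [515.5, 253.9, 253.4]
ee_rot: [0.707, -0.0, -0.707, -0.0]
contact_force: [0.7, -0.6, 0.7]
gripper_width: 85.1
```

```bash
python3 - <<'E'
from h import *
t=img("top","t4.png");s=img("scene","s4.png")
st=arm.read_state();print(st["clock"],st["position"],st["gripper_width"])
cv2.imwrite("pics/c4.png",np.hstack([cv2.resize(t[195:345,260:410],(300,300)),cv2.resize(t[260:380,470:590],(240,240))[:, :].repeat(1,0) if 0 else cv2.resize(t[260:380,470:590],(300,300))]))
for n,a,box in(("top",t,(300,240,365,300)),("scene",s,(300,210,350,250)),):
    g=cv2.cvtColor(a,cv2.COLOR_BGR2GRAY)[box[1]:box[3],box[0]:box[2]]
    m=cv2.inRange(g,0,75)
    nn,l,ss,c=cv2.connectedComponentsWithStats(m)
    for i in range(1,nn):
        if ss[i,4]>5: print(n,c[i]+box[:2],ss[i])
E
```

```text
8.4833 [516.02 256.37 252.37] 84.83034959183762
scene [326.29 224.86] [24 13  5  4 14]
```

View pics/c4.png

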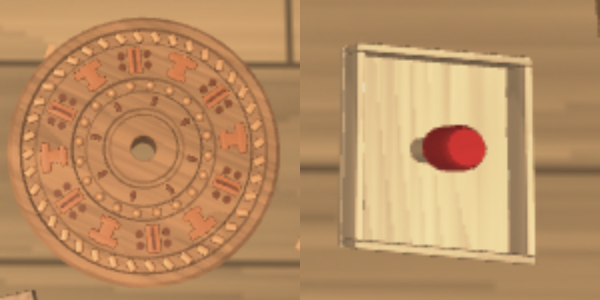

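The plug stands upright in the tray, and the bore is at about (331.5,269) in top px. Next I'll measure the bore rim precisely in both views.

```bash
python3 - <<'E'
from h import *
t=cv2.imread("pics/t4.png");s=cv2.imread("pics/s4.png")
def crop(a,c,r,k=16): 
    return cv2.resize(a[c[1]-r:c[1]+r,c[0]-r:c[0]+r],None,fx=k,fy=k,interpolation=cv2.INTER_CUBIC)
tc=crop(t,(331,269),12);sc=crop(s,(325,225),12)
cv2.imwrite("pics/c5.png",np.hstack([tc,sc]))
for n,a,c in(("top",tc,(331,269)),("scene",sc,(325,225))):
    lab=cv2.cvtColor(a,cv2.COLOR_BGR2LAB).astype(float)
    ref=np.median(lab[[0,-1]].reshape(-1,3),0)
    sat=cv2.cvtColor(a,cv2.COLOR_BGR2HSV)
    d=np.linalg.norm(lab-ref,axis=2)
    for th in(25,35,45):
        m=(d>th).astype(np.uint8);m=cv2.morphologyEx(m,cv2.MORPH_OPEN,np.ones((9,9)))
        cs,_=cv2.findContours(m,0,1);cs=[x for x in cs if cv2.pointPolygonTest(x,(192,192),False)>=0 or cv2.contourArea(x)>1500]
        for x in cs:
            (ex,ey),ax,an=cv2.fitEllipse(cv2.convexHull(x)); p=((ex+.5)/16-.5+c[0]-12,(ey+.5)/16-.5+c[1]-12)
            print(n,th,np.array(p),np.array(ax)/16,onz(n,p,90))
# brass head top
for n,a,box in(("top",t,(100,240,200,300)),("scene",s,(430,230,490,290))):
    print(n,[(b[0],b[1]) for b in blobs(a,(15,90,120),(32,255,255),box,15)])
print(proj("top",(533.7,5.2,90)),proj("scene",(533.7,5.2,90)))
E
```

```text
top 25 [331.24 268.37] [12.62 13.21] [535.48   4.54  90.  ]
top 35 [331.24 268.43] [12.4  12.84] [535.38   4.53  90.  ]
top 45 [331.26 268.36] [11.97 12.44] [535.51   4.5   90.  ]
scene 25 [325.53 224.87] [6.32 8.54] [533.45   5.52  90.  ]
scene 35 [325.72 224.88] [5.42 7.52] [533.28   5.93  90.  ]
scene 45 [325.95 224.9 ] [4.42 6.33] [533.09   6.44  90.  ]
top [(array([193.27, 272.81]), array([179, 240,  21,  60, 649])), (array([123.04, 285.38]), array([ 100,  268,   53,   32, 1000]))]
scene [(array([438.82, 248.74]), array([430, 230,  34,  60, 762])), (array([480.65, 262.42]), array([466, 230,  24,  60, 956])), (array([462.39, 253.86]), array([457, 250,  12,   9,  87]))]
[330.86 269.38] [325.37 224.9 ]
```

View pics/c5.png

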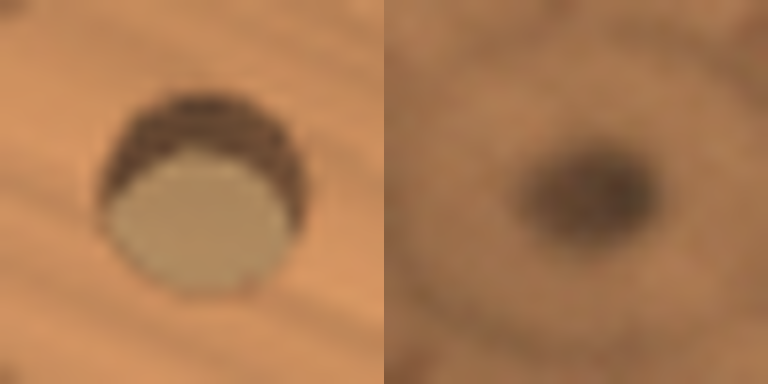

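```bash
python3 - <<'E'
from h import *
t=cv2.imread("pics/top0.png")
c=cv2.resize(t[255:290,122:167],None,fx=8,fy=8,interpolation=cv2.INTER_CUBIC)
g=cv2.cvtColor(c,cv2.COLOR_BGR2HSV)
m=cv2.inRange(g,(15,90,185),(32,255,255));m=cv2.morphologyEx(m,cv2.MORPH_OPEN,cv2.getStructuringElement(2,(31,31)))
x=max(cv2.findContours(m,0,1)[0],key=cv2.contourArea)
(ex,ey),ax,an=cv2.fitEllipse(x);p=((ex+.5)/8-.5+122,(ey+.5)/8-.5+255)
print(p,np.array(ax)/8,onz("top",p,144),onz("scene",(462.39,253.86),144),tri(p,(462.39,253.86)))
E
```

```text
(137.9754123687744, 270.55081272125244) [12.28 13.14] [521.64 320.58 144.  ] [521.17 320.93 144.  ] (array([521.53, 320.72, 144.25]), np.float64(0.4744228072338004))
```

Emit:
{"op": "drive_tool", "data": {
  "motion": [
    [0, -20, -2, 0],
    [0, -30, -2, 0],
    [0, -18.4, -1.6, 0],
    [20, 0, 0, 0],
    [30, 0, 0, 0],
    [30, 0, 0, 0],
    [30, 0, 0, 0],
    [20, 0, 0, 0],
    [13, 0, 0, 0],
    [0, 0, 0, 0]
  ]
}}

```text
clock: 9.32
position: [519.5, 318.4, 106.6]
ee_rot: [-0.705, 0.002, 0.709, -0.001]
contact_force: [0.6, -0.2, -0.4]
gripper_width: 85.1
```

Emit:
{"op": "drive_tool", "data": {
  "motion": [
    [0, 0, 0, 0],
    [0, 0, 0, 0],
    [0, 0, 0, 0],
    [0, 0, 0, 0],
    [0, 0, 0, 0],
    [0, 0, 0, 0],
    [0, 0, 0, 0],
    [0, 0, 0, 0],
    [0, 0, 0, 0],
    [0, 0, 0, 0]
  ],
  "grip": 10
}}

```text
clock: 10.15
position: [521.9, 320.7, 111.5]
ee_rot: [0.708, 0.0, -0.707, -0.0]
contact_force: [-0.2, -1.2, 5.4]
gripper_width: 20.3
```

```bash
python3 - <<'E'
from h import *
s=img("scene","s6.png");t=img("top","t6.png")
st=arm.read_state();print(st)
cv2.imwrite("pics/c6.png",np.hstack([cv2.resize(s[180:310,400:530],(400,400),interpolation=2),cv2.resize(t[200:340,80:220],(400,400),interpolation=2)]))
E
```

```text
{'clock': 10.25, 'joints': array([ 0.82,  0.47, -0.18,  0.  , -0.92,  0.75]), 'joint_vel': array([-0.,  0.,  0.,  0., -0.,  0.]), 'joint_efforts': array([  0.5 , -37.41,  14.98,   2.81,   0.46,   0.  ]), 'position': array([521.89, 320.71, 111.48]), 'ee_rot': array([ 0.71,  0.  , -0.71, -0.  ]), 'contact_force': array([-0.15, -0.73,  5.81]), 'wrist_torque': array([-0.53,  0.19,  0.01]), 'gripper_width': 20.536337788183552}
```

View pics/c6.png

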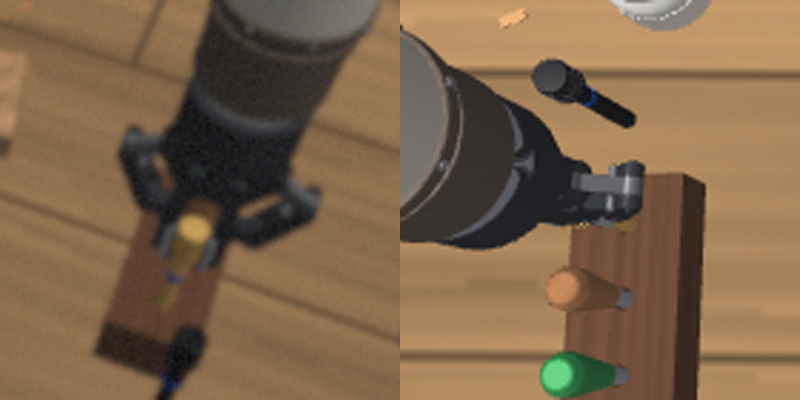

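Spindle head is gripped (opening about 20 mm) with the gouges untouched. Lifting straight up, then going over the bore.

Emit:
{"op": "drive_tool", "data": {
  "motion": [
    [-4, 0, 0, 0],
    [-8, 0, 0, 0],
    [-14, 0, 0, 0],
    [-18, 0, 0, 0],
    [-20, 0, 0, 0],
    [-20, 0, 0, 0],
    [-18, 0, 0, 0],
    [-12, 0, 0, 0],
    [-6, 0, 0, 0],
    [0, 0, 0, 0]
  ]
}}

```text
clock: 11.08
position: [521.6, 321.0, 231.7]
ee_rot: [0.708, 0.001, -0.707, -0.001]
contact_force: [0.1, -0.7, -1.8]
gripper_width: 20.5
```

Emit:
{"op": "drive_tool", "data": {
  "motion": [
    [0, 5, 0, 0],
    [0, 12, 0, 0],
    [0, 18, 0, 0],
    [0, 22, 0, 0],
    [0, 22, -2, 0],
    [0, 22, -2, 0],
    [0, 22, -2, 0],
    [0, 22, -2, 0],
    [0, 22, -2, 0],
    [0, 22, -2, 0]
  ]
}}

```text
clock: 11.92
position: [532.2, 128.6, 229.6]
ee_rot: [-0.706, 0.001, 0.708, 0.0]
contact_force: [0.1, -0.2, -2.1]
gripper_width: 20.3
```

Emit:
{"op": "drive_tool", "data": {
  "motion": [
    [0, 22, -1, 0],
    [0, 22, 0, 0],
    [0, 22, 0, 0],
    [0, 20, 0, 0],
    [0, 17, 0, 0],
    [0, 12, 0, 0],
    [0, 7.6, 0, 0],
    [0, 4, 0, 0],
    [0, 0, 0, 0],
    [0, 0, 0, 0]
  ]
}}

```text
clock: 12.75
position: [534.2, 5.1, 230.2]
ee_rot: [-0.707, 0.0, 0.707, 0.0]
contact_force: [0.4, -0.3, -1.8]
gripper_width: 20.5
```

Emit:
{"op": "drive_tool", "data": {
  "motion": [
    [4, 0, 0, 0],
    [6, 0, 0, 0],
    [6, 0, 0, 0],
    [4, 0, 0, 0],
    [0, 0, 0, 0],
    [0, 0, 0, 0],
    [0, 0, 0, 0],
    [0, 0, 0, 0]
  ]
}}

```text
clock: 13.42
position: [534.4, 5.1, 210.6]
ee_rot: [0.707, -0.0, -0.707, -0.0]
contact_force: [-1.1, -0.3, -2.1]
gripper_width: 20.3
```

```bash
python3 - <<'E'
from h import *
s=img("scene","s7.png")
st=arm.read_state();print(st["clock"],st["position"],st["gripper_width"],st["contact_force"])
x,y,z=st["position"]
for dz in(-97,-22,3,33): print(dz,proj("scene",(x,y,z+dz)))
cv2.imwrite("pics/c7.png",cv2.resize(s[170:250,285:365],(560,560),interpolation=2))
E
```

```text
13.4667 [534.43   5.02 210.63] 20.311714804677 [ 1.    0.86 -2.01]
-97 [325.2  218.57]
-22 [325.32 196.24]
3 [325.36 188.18]
33 [325.41 178.06]
```

View pics/c7.png

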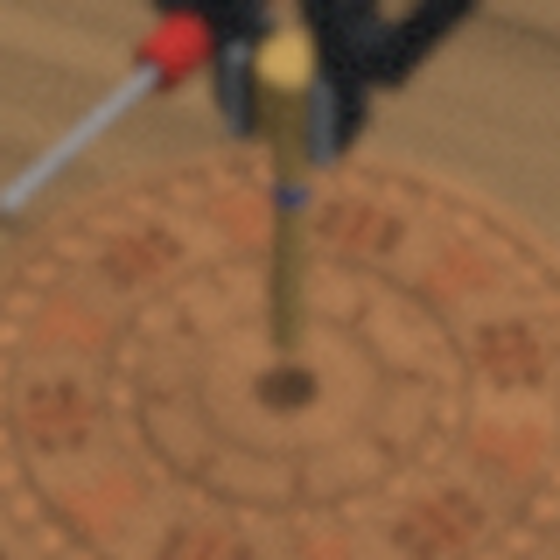

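Foot hovers just above the bore (crop (286,345) vs bore (287,386)) and the band is at (291,197). Measuring the shank silhouette by image difference.

```bash
cat > sil.py <<'E'
from h import *
import sys
def sil(f,r0,r1):
    a=cv2.imread("pics/s4.png").astype(float);b=cv2.imread(f).astype(float)
    d=np.linalg.norm(cv2.GaussianBlur(b-a,(0,0),.6),axis=2)
    out=[]
    for r in range(r0,r1):
        w=d[r,317:335].copy();w[w<18]=0;out.append((r,(w*np.arange(317,335)).sum()/max(w.sum(),1),(w>0).sum(),w.max()))
    return np.array(out)
if __name__=="__main__":
    o=sil(sys.argv[1],int(sys.argv[2]),int(sys.argv[3]));print(o)
E
python3 sil.py pics/s7.png 192 223
python3 - <<'E'
from h import *
a=cv2.imread("pics/s7.png")
h=cv2.cvtColor(a,cv2.COLOR_BGR2HSV)
for b in blobs(a,(95,60,30),(135,255,255),(318,190,334,206),3): print("band",b[0],b[1])
# px per mm at foot
p=proj("scene",(534.4,5.1,113));print([proj("scene",np.array((534.4,5.1,113))+d)-p for d in np.eye(3)*10])
E
```

```text
[[192.   328.8   12.    71.17]
 [193.   327.87  11.    50.11]
 [194.   326.41   8.    49.57]
 [195.   326.12   8.    63.9 ]
 [196.   325.61   8.    73.07]
 [197.   325.85   7.    89.01]
 [198.   325.86   7.    94.35]
 [199.   325.76   7.    85.13]
 [200.   325.5    6.    76.1 ]
 [201.   325.68   7.    77.17]
 [202.   325.79   7.    74.63]
 [203.   325.81   7.    73.79]
 [204.   325.76   7.    69.5 ]
 [205.   325.71   7.    60.16]
 [206.   325.36   6.    55.02]
 [207.   325.36   6.    62.21]
 [208.   325.6    7.    70.93]
 [209.   325.49   6.    69.46]
 [210.   325.54   6.    65.87]
 [211.   325.6    6.    62.15]
 [212.   325.61   6.    61.26]
 [213.   325.51   6.    60.29]
 [214.   325.3    6.    62.91]
 [215.   325.24   6.    64.53]
 [216.   325.32   6.    67.2 ]
 [217.   325.35   6.    70.46]
 [218.   325.35   6.    65.38]
 [219.   325.4    6.    50.29]
 [220.   325.52   4.    30.88]
 [221.     0.     0.     0.  ]
 [222.     0.     0.     0.  ]]
[array([-1.85,  2.88]), array([3.83, 1.4 ]), array([ 0.01, -2.83])]
```

Emit:
{"op": "drive_tool", "data": {
  "motion": [
    [0, -0.5, -0.5, 0],
    [3, 0, 0, 0],
    [5, 0, 0, 0],
    [5, 0, 0, 0],
    [5, 0, 0, 0],
    [3, 0, 0, 0],
    [2, 0, 0, 0],
    [0, 0, 0, 0],
    [0, 0, 0, 0],
    [0, 0, 0, 0]
  ]
}}

```text
clock: 14.3
position: [534.9, 5.5, 187.5]
ee_rot: [0.707, -0.0, -0.707, -0.0]
contact_force: [0.4, -0.1, -2.4]
gripper_width: 20.4
```

```bash
python3 - <<'E'
from h import *
from sil import sil
s=img("scene","s8.png");st=arm.read_state();print(st["position"],st["contact_force"])
x,y,z=st["position"];print("foot pred",proj("scene",(x,y,z-97.5)),"foot z",z-97.5)
print(sil("pics/s8.png",198,230))
cv2.imwrite("pics/c8.png",cv2.resize(s[190:250,295:355],(540,540),interpolation=2))
E
```

```text
[534.92   5.53 187.6 ] [-0.78  0.91 -1.89]
foot pred [325.27 225.27] foot z 90.09956562536644
[[198.   328.24  16.    97.12]
 [199.   328.6   12.    78.84]
 [200.   327.87  12.    73.71]
 [201.   326.83  10.    77.37]
 [202.   326.18   8.    79.97]
 [203.   326.24   8.    84.43]
 [204.   326.04   7.    90.73]
 [205.   325.95   7.    93.45]
 [206.   325.76   7.    80.21]
 [207.   325.41   6.    73.43]
 [208.   325.63   7.    74.75]
 [209.   325.75   7.    73.89]
 [210.   325.8    7.    70.79]
 [211.   325.87   7.    67.49]
 [212.   325.87   7.    67.63]
 [213.   325.79   7.    65.32]
 [214.   325.4    6.    64.28]
 [215.   325.38   6.    65.86]
 [216.   325.43   6.    67.96]
 [217.   325.47   6.    71.61]
 [218.   325.5    6.    70.27]
 [219.   325.47   6.    67.39]
 [220.   325.46   6.    57.6 ]
 [221.   325.07   5.    39.21]
 [222.   324.     1.    21.66]
 [223.   327.03   3.    30.24]
 [224.   327.03   3.    41.15]
 [225.   327.     3.    37.11]
 [226.   326.53   2.    25.91]
 [227.     0.     0.     0.  ]
 [228.     0.     0.     0.  ]
 [229.     0.     0.     0.  ]]
```

View pics/c8.png

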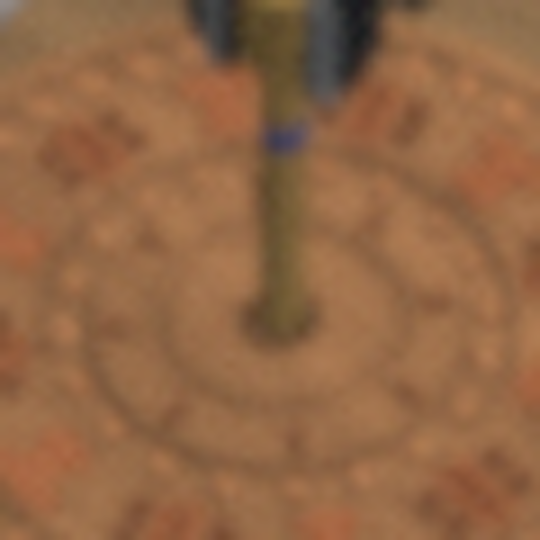

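Foot is at the mouth: shank centre is at crop x≈283 against the bore's dark ring at 245–318 (centre ≈281.5), under 0.5 mm off. Depth agrees within about 1 mm, so I'm continuing down.

Emit:
{"op": "drive_tool", "data": {
  "motion": [
    [3, 0, 0, 0],
    [4, 0, 0, 0],
    [5, 0, 0, 0],
    [5, 0, 0, 0],
    [5, 0, 0, 0],
    [5, 0, 0, 0],
    [5, 0, 0, 0],
    [4, 0, 0, 0],
    [2, 0, 0, 0],
    [0, 0, 0, 0]
  ]
}}

```text
clock: 15.18
position: [534.4, 5.4, 148.7]
ee_rot: [-0.707, 0.0, 0.708, 0.0]
contact_force: [-0.5, 0.0, -2.4]
gripper_width: 20.6
```

Emit:
{"op": "drive_tool", "data": {
  "motion": [
    [3, 0, 0, 0],
    [5, 0, 0, 0],
    [5, 0, 0, 0],
    [5, 0, 0, 0],
    [5, 0, 0, 0],
    [5, 0, 0, 0],
    [4, 0, 0, 0],
    [3, 0, 0, 0],
    [2, 0, 0, 0],
    [0, 0, 0, 0]
  ]
}}

```text
clock: 16.02
position: [534.5, 5.4, 111.8]
ee_rot: [-0.707, 0.0, 0.707, 0.0]
contact_force: [0.6, 0.5, -2.6]
gripper_width: 20.2
```

Emit:
{"op": "drive_tool", "data": {
  "motion": [
    [0, 0, 0, 0],
    [0, 0, 0, 0],
    [0, 0, 0, 0],
    [0, 0, 0, 0],
    [0, 0, 0, 0],
    [0, 0, 0, 0]
  ]
}}

```text
clock: 16.52
position: [534.8, 5.5, 112.4]
ee_rot: [0.707, -0.0, -0.707, -0.0]
contact_force: [0.2, -0.0, -1.3]
gripper_width: 20.1
```

```bash
python3 - <<'E'
from h import *
from sil import sil
s=img("scene","s9.png");t=img("top","t9.png");st=arm.read_state();print(st["clock"],st["position"],st["contact_force"],st["wrist_torque"],st["joint_vel"],st["gripper_width"])
x,y,z=st["position"];print("band pred",proj("scene",(x,y,z-22.5)),z-22.5)
print([b[0] for b in blobs(s,(95,60,30),(135,255,255),(318,215,334,235),3)],sil("pics/s9.png",216,231))
cv2.imwrite("pics/c9.png",np.hstack([cv2.resize(s[190:250,295:355],(400,400),interpolation=2),cv2.resize(t[250:390,460:600],(400,400),interpolation=2)]))
E
```

```text
16.6167 [534.74   5.48 112.4 ] [ 0.46 -0.71 -2.61] [ 0.03 -0.01  0.  ] [-0.  0.  0. -0.  0.  0.] 20.622367069613688
band pred [325.28 225.26] 89.90089055262044
[] [[216.   326.03  18.   135.03]
 [217.   326.25  18.   138.66]
 [218.   326.56  18.   139.61]
 [219.   327.19  17.   132.96]
 [220.   327.92  17.   117.2 ]
 [221.   329.44  12.    95.2 ]
 [222.   330.1   10.    69.08]
 [223.   330.82   5.    43.78]
 [224.   327.59   6.    32.05]
 [225.   325.79   6.    33.28]
 [226.   326.09   5.    35.23]
 [227.   326.02   5.    31.56]
 [228.     0.     0.     0.  ]
 [229.     0.     0.     0.  ]
 [230.     0.     0.     0.  ]]
```

View pics/c9.png

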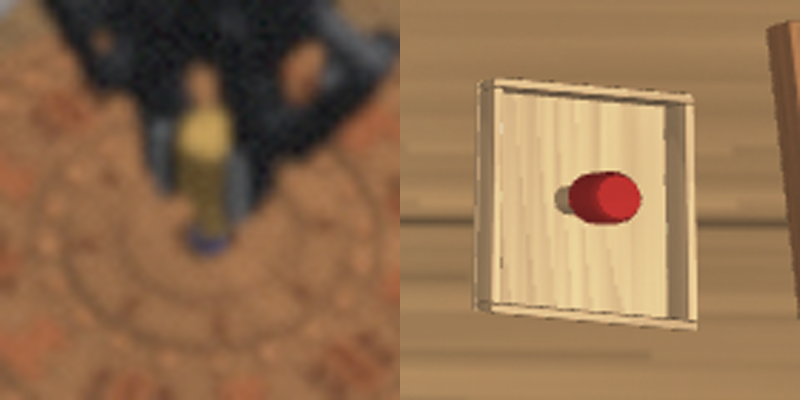

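The blue band is visible at the mouth, at left-crop (208,243), and the plug stands in the tray, untouched. The wrist load is just the spindle's weight and all joints are still, so I'm handing in.

```bash
python3 -c "
from bench import arm
print(arm.job_done())"
```

```text
the job is handed in; nothing more can be done
None
```

The job is handed in. The red-knobbed plug stands upright in the tray, let go. The spindle is held still by its head in the bore, with the blue band at the wheel's top face. It took about 17 s of the 58 s allowed; the interface gives no verdict.

- **Band height:** the arm's own position puts the band at 89.9 mm, against the 90 mm face. The last picture shows the band at the bore mouth. The automatic colour search for the band found nothing there, so that was checked by eye.
- **Centring:** sideways in the scene camera, the shank is within about 0.5 mm of the bore's middle. The other direction is less certain. The two cameras disagreed by about 2 mm on the bore's x (535.4 mm from the top view, 533.4 mm from the scene view), so I settled between them. I estimate the error there at about 1 mm. The arm hid the bore from the top camera, so I could not check it from above at the end.
- **Upright:** the spindle leans about 0.7°.
- **Contact:** at each check on the way down, and at the end, the wrist felt only about the spindle's own weight (1–3 N) with no sideways force. The joints were still.
- **Other things:** I left the gouges, the black look-alike and everything else alone. I did not measure their positions again at the end.

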